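# Unscrew the red nozzle from the rework nozzle carousel

## Robot

A 6-joint arm with a two-finger parallel gripper is mounted at the origin on the work surface. World frame = base frame: x ahead of the robot, y to its left, z up, the work surface at z = 0. Lengths are in mm, angles in rad, forces in N, time in s.
With the tool pointing down it reaches from about 275 to 750 mm from the base axis. Payload 10.2 kg.
Tool frame: the origin (TCP) lies midway between the tips of the shut fingers; the grasp point (between the pads) lies 19 mm behind it; z points along the fingers, y is the direction in which the jaws open and shut (so a half turn about z gives the same grasp; the last joint's range is limited). The gripper opens to 85 mm and grips with 20 to 120 N. Pads are 22 mm wide; open, the fingers measure 114 mm over their backs; the gripper's body (76 mm by 85 mm) begins 54 mm behind the grasp point. The pads swing forward as they close: fully open they stand 13 mm farther back than shut.
Start: joints at [-1.459, 0.313, 1.498, -0, 1.331, -0.223], TCP at [172.492, -495.861, 231.294] pointing down, gripper open.
Joint ranges: [-2.94, 2.94], [-0.97, 2.17], [0.19, 2.56], [-1.23, 4.37], [0.02, 3.11], [-2.88, 2.88]. Speed limits (rad/s): [2.39, 2.39, 3.01, 3.14, 3.14, 3.14].

## Interface

Orientations are given as a unit quaternion [w, x, y, z].
In Python, from rig import sense, optics, ctrl gives the robot as it stands.
- The arm moves only by the tool play_rows, never from a script. Its argument "plan" is a list of rows, each a list of 7 numbers: the shift along the world's x, y, z in mm, then the turn, a rotation vector about the world's x, y, z in rad, then the opening, from -1 (shut) to 1 (fully open), so that 0 is half open. A call has 1 to 5 rows; each row shifts and turns the pose as measured when the row begins; what a row does not reach is not made up. A row lasts 1/12 s, in which the tool goes at most 41.7 mm and 7.16 degrees, less where a joint would pass 70% of its speed; a pose out of reach is approached as far as the arm can. A call is refused whole if a number of a shift passes 41.7 or a number of a turn 0.125, either way. A call with a gripper value outside its range is refused whole. The fingers move at their own pace and stop on an object; "grip_force" is the grip in N (left out, the last holds). Time passes only in rows, so rows that do not move let the fingers close. It gives the time, the measured TCP pose, the force and the opening at its end, in the units of the state.
- sense(): the state, without advancing time (a new reading comes with each control period).
- optics.capture(name): name is "scene" or "top"; returns a dict with "img" (384x512x3 uint8, blue, green, red), "fx", "fy", "cx", "cy" (pixels), "world_to_cam" (4x4, takes a point from world to camera coordinates). Camera axes: x right, y up, looking along -z (the intrinsics and any distortion apply to the point x, -y, -z); pixel columns grow to the right and rows downward; lengths in mm; the calibration is good to about 2 mm. A picture is of the moment at which its call begins. There is no depth.
- ctrl.finish_job(): hands the job in, once; it reports no verdict.
The state is a dict: "time_s": time; "joints": joint angles; "dq": joint speeds; "tau": joint torques, N m; "eef_pos": TCP position; "ee_rot": TCP orientation; "force": force on the tool from outside, world axes, zero at the start; "wrist_torque": the same for the moment, N m; "grip_width": opening from 0.0 (shut) to 1.0 (fully open).
Only numpy, scipy, OpenCV 4.12 (cv2) and the standard library are available. Lean on these libraries where they do the work, as an engineer would, in place of code of your own. Each camera call takes 0.05 s, during which the arm holds its last target. There are 200 camera calls.

## Task

Turn the nozzle carousel by its orange handle until the nozzle with the red collar stands at the pick-up place, at the white arrow on the grey foot. Then unscrew the red nozzle there (counter-clockwise, a bit less than a quarter turn, to its stop), lift it out and set it down in the empty blue tray without dropping it.

Things in the scene. Friction and masses are not known exactly. Their poses are not given: they have to be found in the camera images.
- turret: Aluminium carousel disc, 234 mm across; turns about its vertical axis (friction 0.15 N m, no detents, stays put). Origin: on the axis at the disc's top face, 50 mm above the table. On the axis stands an orange handle bar, 16 mm thick (turret x), 44 mm long (turret y), 57 to 95 mm above the disc, above all else. Six sockets, 11 mm high, on a 90 mm radius circle; four hold nozzles.
- pickup (a point): The pick-up place: fixed point on the 90 mm socket circle at the height of the disc's top face, on the robot's side, marked by a white arrowhead on the block that projects from the grey foot. The disc turns past it; at the start the red nozzle is 45 to 75 degrees away to one side or the other.
- nozzle_red: 90 g nozzle, 68 mm tall; origin at its underside's centre, z up its axis; seated, the origin is on the disc. Red round collar to grip, 30 mm across, 13 to 49 mm above the origin; thinner steel top. Bayonet foot: locked, its x points 75 degrees clockwise (from above) of turret x; turned 75 degrees counter-clockwise to a stop (easily) it lifts straight out, free 15 mm up. Others: other colours.
- tray: Empty open blue plastic tray, fixed to the table, 150 x 150 mm outside, 30 mm high, walls 4 mm, floor 4 mm thick. Origin at the centre of its underside. The nozzle may stand or lie in it.
Things that resemble listed ones, but are neither listed nor needed, are in the scene too. There is more than one size of the nozzle_red; the job needs the middle-sized.

How it is judged (in metres and radians):
On the way, in this order (a step that is already met when the one before it is completed fails the run):
1. the red nozzle, still mounted, stands at the pick-up place within 20 mm (horizontal distance between nozzle_red and pickup below 0.02 m and height (world z) of nozzle_red below 0.058 m and angle between the x axis of nozzle_red and the x axis of turret, either way round above 0.6 rad), for 0.2 s.
2. the red nozzle is unscrewed at the pick-up place: turned to within 20 degrees of its stop while still seated (horizontal distance between nozzle_red and pickup below 0.025 m and height (world z) of nozzle_red below 0.065 m and angle between the x axis of nozzle_red and the x axis of turret, either way round below 0.35 rad), for 0.02 s.
3. the red nozzle is lifted out of its socket (height (world z) of nozzle_red above 0.07 m), for 0.05 s.
At the end, for the whole second after the job is handed in: The red nozzle lies or stands at rest in the blue tray: its underside's centre is inside the tray's walls and less than 30 mm above the table, it bears on the tray, and it is let go (x of nozzle_red in the frame of tray between -0.073 and 0.073 m and y of nozzle_red in the frame of tray between -0.073 and 0.073 m and height (world z) of nozzle_red below 0.03 m and linear speed of nozzle_red below 0.03 m/s and contact force between nozzle_red and tray above 0.2 N); the robot touches nothing.
It fails at once if the red nozzle is dropped (falls freely from more than about 40 mm) (linear speed of nozzle_red above 0.9 m/s and contact force between nozzle_red and the fingers below 0.3 N).
It also fails if it takes over 51 s, if anything falls off the work surface, if the arm or the gripper's body presses on something with over 40 N, if the wrist force passes 120 N, or if a joint passes its speed limit or range.

## Working session

There is one attempt and no reset: what is moved stays moved. The work goes in short steps, Python scripts to look and compute and a tool call to move; the robot and the scene stay as the last step left them, time stands still between calls to the robot, and variables do not carry over. Pictures are saved under pics/ and viewed, about 8 in all and at most 12, crops included, and the job is handed in when it is done.

Besides the shell and the picture viewer there is one more tool, called after "Emit:" in YAML: its name, and indented under it one key for each argument. play_rows: Moves the arm, as the interface text tells. Its arguments: {"type":"object","properties":{"plan":{"type":"array"},"grip_force":{"type":"number"}},"required":["plan"]}

```bash
mkdir -p pics; ls
cat > h.py <<'E'
import numpy as np, cv2
from rig import sense, optics, ctrl
def cap(n,f=None):
    d=optics.capture(n)
    if f: cv2.imwrite('pics/'+f,d['img'])
    return d
def ray(d,u,v):
    T=np.array(d['world_to_cam']);R=T[:3,:3];t=T[:3,3]
    c=-R.T@t
    x=(u-d['cx'])/d['fx'];y=(v-d['cy'])/d['fy']
    return c,R.T@np.array([x,-y,-1])
def onz(d,u,v,z):
    c,r=ray(d,u,v);return c+r*(z-c[2])/r[2]
def proj(d,p):
    T=np.array(d['world_to_cam']);q=T[:3,:3]@p+T[:3,3]
    return d['cx']+d['fx']*q[0]/-q[2], d['cy']+d['fy']*-q[1]/-q[2]
E
python3 - <<'E'
from h import *
a=cap('top','t1.png');b=cap('scene','s1.png')
for d in(a,b):print({k:v for k,v in d.items() if k!='img'}, onz(d,256,192,50))
print(sense())
E
```

```text
pics
{'fx': 395.64881145438164, 'fy': 395.64881145438164, 'cx': 253.81981681378352, 'cy': 190.1720163044331, 'world_to_cam': array([[ 1.45832405e-02, -9.99163365e-01,  3.82086162e-02,
        -1.73363783e+00],
       [ 9.97803710e-01,  1.70115009e-02,  6.40184680e-02,
        -5.50754504e+02],
       [-6.46148938e-02,  3.71911023e-02,  9.97216996e-01,
        -8.24615337e+02],
       [ 0.00000000e+00,  0.00000000e+00,  0.00000000e+00,
         1.00000000e+00]])} [544.94651272   3.66445841  50.        ]
{'fx': 376.01748724996156, 'fy': 376.01748724996156, 'cx': 257.06741984868313, 'cy': 191.77786568644157, 'world_to_cam': array([[ 5.44697895e-01,  8.38592010e-01, -8.22462837e-03,
        -3.21873433e+02],
       [-5.40081881e-01,  3.58273024e-01,  7.61545798e-01,
         2.42220670e+02],
       [ 6.41572884e-01, -4.10370420e-01,  6.48058912e-01,
        -1.17353213e+03],
       [ 0.00000000e+00,  0.00000000e+00,  0.00000000e+00,
         1.00000000e+00]])} [540.2294325   30.68429487  50.        ]
{'time_s': 0.1, 'joints': array([-1.45944161e+00,  3.13408469e-01,  1.49839717e+00, -2.73658316e-05,
        1.33099409e+00, -2.23385719e-01]), 'dq': array([ 1.01380998e-04, -2.38920027e-03, -2.36835767e-03, -9.23929929e-04,
        8.57408605e-05, -4.68113218e-04]), 'tau': array([ 3.83363717e-03, -4.12901187e+01, -2.60140193e+01, -1.14585009e-04,
        3.05143032e-03, -1.10950592e-05]), 'eef_pos': array([ 172.43642669, -495.61627105,  230.77134895]), 'ee_rot': array([-6.03336496e-04,  9.86025549e-01,  1.66593075e-01,  2.05212977e-05]), 'force': array([-0.36007297,  0.28430957,  0.39978739]), 'wrist_torque': array([-0.031427  , -0.06504238, -0.04284293]), 'grip_width': 0.9996760116818089}
```

View pics/t1.png

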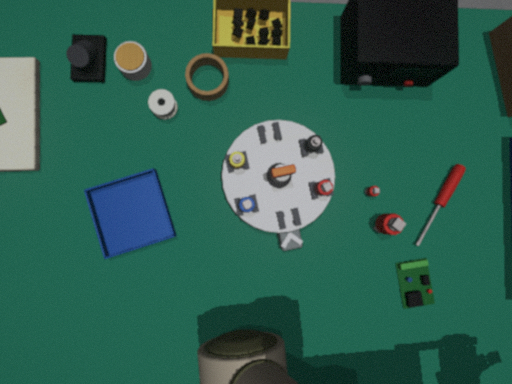

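View pics/s1.png

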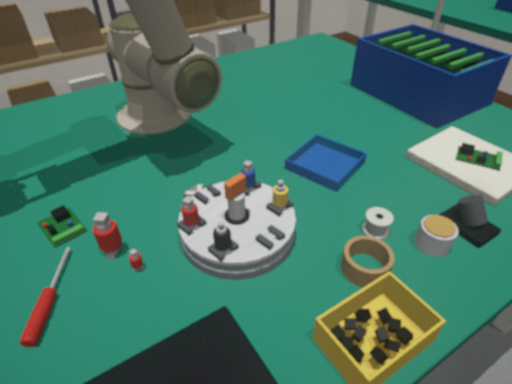

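The top view shows the carousel at about (279,176), the red nozzle on it at (325,187), the arrow at (290,240) and the blue tray at (131,213). The loose red nozzles at (391,224) and (373,191) are the wrong sizes. Next I measure these.

Run:
```python
from h import *
a=cap('top');im=a['img'];hsv=cv2.cvtColor(im,cv2.COLOR_BGR2HSV)
def cs(m,mn=15):
    c,_=cv2.findContours(m.astype(np.uint8),cv2.RETR_EXTERNAL,cv2.CHAIN_APPROX_NONE)
    return [x for x in c if cv2.contourArea(x)>mn]
H,S,V=cv2.split(hsv)
# disc: low saturation bright
m=((S<60)&(V>110)).astype(np.uint8); m[:, :200]=0; m[:110]=0;m[235:]=0;m[:,345:]=0
c=max(cs(m,300),key=cv2.contourArea);hull=cv2.convexHull(c)
pts=np.array([onz(a,*p[0],50)[:2] for p in hull]).astype(np.float32)
(cc,r)=cv2.minEnclosingCircle(pts); print('disc',cc,r,cv2.fitEllipse(pts))
C=np.array(cc)
def rep(n,m,z):
    for x in cs(m):
        rr=cv2.minAreaRect(x);M=cv2.moments(x);u,v=M['m10']/M['m00'],M['m01']/M['m00']
        P=onz(a,u,v,z)[:2]
        box=[np.round(onz(a,*q,z)[:2],1).tolist() for q in cv2.boxPoints(rr)]
        print(n,round(u,1),round(v,1),np.round(P,1),'rel',np.round(P-C,1),round(np.hypot(*(P-C)),1),np.degrees(np.arctan2(*(P-C)[::-1])).round(1),cv2.contourArea(x),box)
rep('orange',(H>4)&(H<16)&(S>150)&(np.indices(H.shape)[0]>150)&(np.indices(H.shape)[0]<200)&(np.abs(np.indices(H.shape)[1]-280)<30),145)
col=np.indices(H.shape)[1]
rep('red',((H<5)|(H>173))&(S>130)&(col>300)&(col<345),95)
rep('tray',(H>105)&(H<125)&(S>150)&(col<185)&(col>80),30)
rep('arrow',(S<60)&(V>150)&(np.indices(H.shape)[0]>231)&(abs(col-290)<20),50)
v=cv2.resize(im[110:260,200:360],(800,750),interpolation=cv2.INTER_CUBIC)[:600]
v=cv2.resize(im[125:255,215:350],(623,600),interpolation=cv2.INTER_CUBIC)
cv2.imwrite('pics/t2.png',v)
```

```text
disc (575.1378784179688, -41.530521392822266) 122.01189422607422 ((579.3360595703125, -42.196556091308594), (232.6559295654297, 237.27378845214844), 101.83090209960938)
orange 282.9 170.7 [578.8 -40.7] rel [3.7 0.9] 3.8 13.0 126.5 [[581.0, -19.8], [589.2, -59.5], [576.3, -62.0], [568.1, -22.4]]
red 321.5 188.2 [ 551.8 -121.8] rel [-23.3 -80.3] 83.6 -106.2 51.0 [[561.2, -108.9], [570.7, -131.5], [544.6, -142.2], [535.2, -119.6]]
tray 129.3 212.9 [498.4 264. ] rel [-76.7 305.5] 315.0 104.1 5128.0 [[544.9, 359.5], [592.8, 215.4], [451.6, 168.2], [405.5, 311.6]]
arrow 290.7 239.2 [449.8 -68.4] rel [-125.3  -26.9] 128.2 -167.9 101.5 [[456.9, -45.5], [467.7, -84.3], [443.3, -91.0], [432.6, -52.3]]
```

View pics/t2.png

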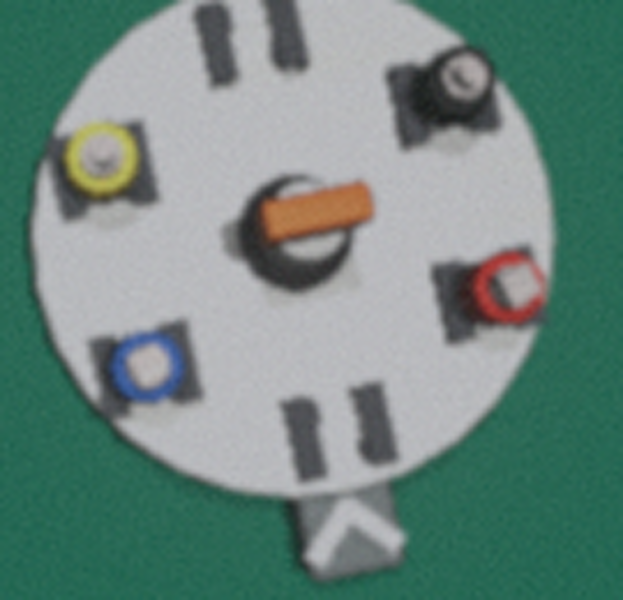

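Axis is about (579,-41.5), the handle is thin along about 12°, the red nozzle is at about -107.7° and the arrow at about -168°. So I need to turn about 60° clockwise. First I move above the handle.

Emit:
play_rows:
  plan:
    - [27,30,0,0,0,0.1,0.2]
    - [27,30,0,0,0,0.1,0.2]
    - [27,30,0,0,0,0.1,0.2]
    - [27,30,0,0,0,0.1,0.2]
    - [27,30,0,0,0,0.1,0.2]

```text
time_s: 0.57
eef_pos: [306.3, -343.8, 228.6]
ee_rot: [-0.001, 0.913, 0.409, -0.001]
force: [1.1, -0.2, -0.1]
grip_width: 0.599
```

Emit:
play_rows:
  plan:
    - [27,30,0,0,0,0.1,0.2]
    - [27,30,0,0,0,0.1,0.2]
    - [27,30,0,0,0,0.1,0.2]
    - [27,30,0,0,0,0.1,0.2]
    - [27,30,0,0,0,0.1,0.2]

```text
time_s: 0.98
eef_pos: [443.8, -186.8, 228.5]
ee_rot: [-0.001, 0.775, 0.632, -0.001]
force: [0.5, -1.1, 0.6]
grip_width: 0.6
```

Emit:
play_rows:
  plan:
    - [27,30,0,0,0,0.1,0.2]
    - [27,30,0,0,0,0.1,0.2]
    - [27,30,0,0,0,0.1,0.2]
    - [27,30,0,0,0,0.1,0.2]
    - [0,0,0,0,0,0,0.2]

```text
time_s: 1.4
eef_pos: [556.1, -56.3, 227.5]
ee_rot: [-0.002, 0.622, 0.783, -0.001]
force: [0.6, -0.0, 0.1]
grip_width: 0.598
```

Emit:
play_rows:
  plan:
    - [12,8,0,0,0,0,0.2]
    - [11,7,-25,0,0,-0.01,0.2]
    - [0,0,-30,0,0,0,0.2]
    - [0,0,-30,0,0,0,0.2]
    - [0,0,0,0,0,0,0.2]

```text
time_s: 1.82
eef_pos: [580.9, -37.7, 139.4]
ee_rot: [-0.001, 0.624, 0.781, -0.001]
force: [-1.1, -0.1, -0.9]
grip_width: 0.601
```

Run:
```python
from h import *
a=cap('top');b=cap('scene')
print(sense()['eef_pos'])
v=np.hstack([cv2.resize(d[y:y+100,x:x+100],(400,400),interpolation=cv2.INTER_CUBIC) for d,x,y in((a['img'],230,120),(b['img'],185,140))])
cv2.imwrite('pics/m1.png',v)
```

```text
[583.17176249 -38.51817317 144.96820368]
```

View pics/m1.png

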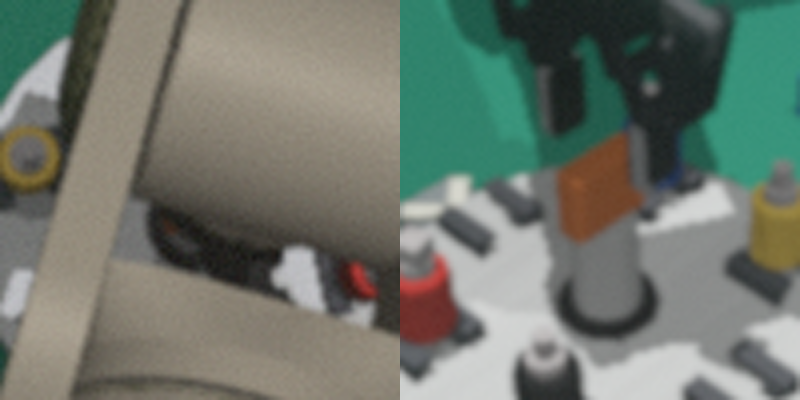

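The fingers straddle the orange bar, one on each side (right half of the picture, at (560,100) and (650,150)). I lower and close.

Emit:
play_rows:
  plan:
    - [-3,-3,-18,0,0,0,0.2]
    - [0,0,-14,0,0,0,0.2]
    - [0,0,0,0,0,0,-1]
    - [0,0,0,0,0,0,-1]
    - [0,0,0,0,0,0,-1]
  grip_force: 30

```text
time_s: 2.33
eef_pos: [580.7, -44.4, 122.4]
ee_rot: [0.006, 0.624, 0.781, 0.0]
force: [-41.5, -10.9, 8.5]
grip_width: 0.184
```

Emit:
play_rows:
  plan:
    - [0,0,0,0,0,0,-1]
    - [0,0,0,0,0,0,-1]
    - [0,0,0,0,0,0,-1]

```text
time_s: 2.58
eef_pos: [580.3, -44.6, 122.6]
ee_rot: [0.005, 0.625, 0.781, 0.0]
force: [3.0, -0.1, -12.0]
grip_width: 0.182
```

Emit:
play_rows:
  plan:
    - [0,0,0,0,0,-0.1,-1]
    - [0,0,0,0,0,-0.1,-1]
    - [0,0,0,0,0,-0.1,-1]
    - [0,0,0,0,0,-0.1,-1]
    - [0,0,0,0,0,-0.1,-1]

```text
time_s: 3.0
eef_pos: [578.6, -44.5, 122.6]
ee_rot: [0.003, 0.803, 0.595, -0.003]
force: [0.2, -0.0, -11.5]
grip_width: 0.178
```

Emit:
play_rows:
  plan:
    - [0,0,0,0,0,-0.1,-1]
    - [0,0,0,0,0,-0.1,-1]
    - [0,0,0,0,0,-0.1,-1]
    - [0,0,0,0,0,-0.1,-1]
    - [0,0,0,0,0,0,-1]

```text
time_s: 3.42
eef_pos: [577.2, -43.9, 122.6]
ee_rot: [0.0, 0.911, 0.413, -0.005]
force: [2.2, -1.3, -12.1]
grip_width: 0.178
```

Run:
```python
from h import *
s=sense();q=s['ee_rot'];print(s['eef_pos'],2*np.degrees(np.arctan2(q[2],q[1]))-90,s['force'],s['wrist_torque'])
```

```text
[577.23460165 -43.88676684 122.6123957 ] -41.16506892367175 [  2.15816028  -1.27677705 -12.05875352] [-0.24765343 -0.4363173  -0.18314796]
```

Emit:
play_rows:
  plan:
    - [0,0,0,0,0,-0.09,-1]
    - [0,0,0,0,0,-0.03,-1]
    - [0,0,0,0,0,0,-1]
    - [0,0,0,0,0,0,0.2]
    - [0,0,0,0,0,0,0.2]

```text
time_s: 3.83
eef_pos: [578.0, -43.9, 124.8]
ee_rot: [0.001, 0.932, 0.363, -0.004]
force: [-1.1, -0.2, 0.2]
grip_width: 0.453
```

Emit:
play_rows:
  plan:
    - [0,0,0,0,0,0,0.2]
    - [0,0,30,0,0,0,0.2]
    - [0,0,41,0,0,0,0.2]
    - [0,30,25,0,0,0,0.2]
    - [0,40,0,0,0,0,0.2]

```text
time_s: 4.25
eef_pos: [578.8, 21.9, 228.8]
ee_rot: [0.003, 0.932, 0.362, -0.002]
force: [0.5, 0.2, 0.6]
grip_width: 0.597
```

Emit:
play_rows:
  plan:
    - [0,40,0,0,0,0,0.2]
    - [0,40,0,0,0,0,0.2]
    - [0,40,0,0,0,0,0.2]
    - [0,40,0,0,0,0,0.2]
    - [0,0,0,0,0,0,0.2]

```text
time_s: 4.67
eef_pos: [579.2, 193.5, 238.4]
ee_rot: [0.005, 0.931, 0.366, 0.006]
force: [0.2, 0.0, -0.1]
grip_width: 0.601
```

Run:
```python
from h import *
a=cap('top');s=sense();q=s['ee_rot'];print(s['eef_pos'],2*np.degrees(np.arctan2(q[2],q[1]))-90)
im=a['img'];v=cv2.resize(im[125:255,215:350],(623,600),interpolation=cv2.INTER_CUBIC)
cv2.imwrite('pics/t3.png',v)
H,S,V=cv2.split(cv2.cvtColor(im,cv2.COLOR_BGR2HSV))
m=(((H<5)|(H>173))&(S>130)).astype(np.uint8);m[:,:240]=0;m[:,340:]=0;m[:150]=0;m[260:]=0
c,_=cv2.findContours(m,cv2.RETR_EXTERNAL,cv2.CHAIN_APPROX_NONE)
for x in c:
    if cv2.contourArea(x)>15:
        (u,w),r=cv2.minEnclosingCircle(x);print(u,w,r,onz(a,u,w,95),cv2.boundingRect(x))
```

```text
[579.68169139 190.85551801 238.57765291] -47.15282703014999
289.2611999511719 218.89552307128906 7.817317962646484 [491.30920147 -59.41138423  95.        ] (282, 212, 16, 15)
```

View pics/t3.png

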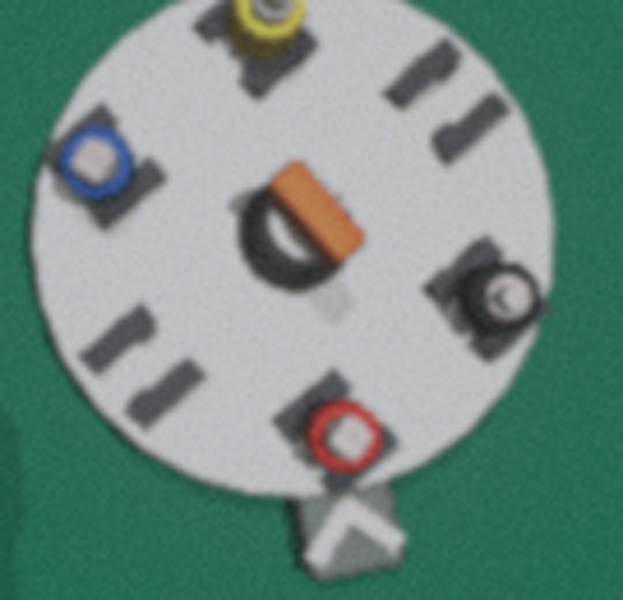

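The red nozzle now stands at (491,-59), directly in front of the arrow: (345,437) in the crop, arrow tip at (350,500). Now I approach it.

Emit:
play_rows:
  plan:
    - [-13,-36,0,0,0,0,0.2]
    - [-13,-36,0,0,0,0,0.2]
    - [-13,-36,0,0,0,0,0.2]
    - [-13,-36,0,0,0,0,0.2]
    - [-13,-36,0,0,0,0,0.2]

```text
time_s: 5.13
eef_pos: [512.7, 7.9, 240.7]
ee_rot: [0.007, 0.928, 0.372, 0.009]
force: [0.4, -1.1, 0.0]
grip_width: 0.603
```

Emit:
play_rows:
  plan:
    - [-13,-36,0,0,0,0,0.2]
    - [-13,-36,0,0,0,0,0.2]
    - [-2,-6,-20,0,0,0,0.2]
    - [0,0,-30,0,0,0,0.2]
    - [0,0,0,0,0,0,0.2]

```text
time_s: 5.55
eef_pos: [480.0, -86.0, 194.8]
ee_rot: [0.012, 0.93, 0.367, 0.013]
force: [-0.2, 0.3, -1.2]
grip_width: 0.599
```

Run:
```python
from h import *
s=sense();q=s['ee_rot'];print(s['eef_pos'],2*np.degrees(np.arctan2(q[2],q[1]))-90,q)
```

```text
[479.98576033 -85.9704073  194.78288558] -46.91025688981378 [0.01249249 0.92998381 0.36717196 0.01260141]
```

```bash
cat >> h.py <<'E'
from scipy.spatial.transform import Rotation as Ro
def st(t=None):
    s=sense();q=s['ee_rot'];R=Ro.from_quat([q[1],q[2],q[3],q[0]])
    z=R.as_matrix()[:,2]
    print('pos',s['eef_pos'].round(1),'yaw',round(2*np.degrees(np.arctan2(q[2],q[1]))-90,1),'tiltfix',np.cross(z,[0,0,-1]).round(3),'F',s['force'].round(1),'T',s['wrist_torque'].round(2),'w',s['grip_width']*85,'t',s['time_s'])
    if t: print('d',(np.array(t)-s['eef_pos']).round(1))
E
python3 -c "
from h import *
st([491.3,-59.4,62])"
```

```text
pos [480.  -86.  194.8] yaw -46.9 tiltfix [0.014 0.033 0.   ] F [-0.2  0.3 -1.2] T [0.01 0.01 0.  ] w 50.907167557613576 t 5.55
d [  11.3   26.6 -132.8]
```

Emit:
play_rows:
  plan:
    - [11,26,0,0.014,0.033,0,0.2]
    - [0,0,-20,0,0,0,0.2]
    - [0,0,-20,0,0,0,0.2]
    - [0,0,-10,0,0,0,0.2]
    - [0,0,0,0,0,0,0.2]

```text
time_s: 5.97
eef_pos: [493.2, -62.8, 150.6]
ee_rot: [0.003, 0.93, 0.367, 0.002]
force: [-0.8, 0.2, -0.2]
grip_width: 0.598
```

```bash
python3 -c "
from h import *
st([491.3,-59.4,62])
b=cap('scene')['img'];cv2.imwrite('pics/m2.png',cv2.resize(b[130:260,160:320],(640,520),interpolation=cv2.INTER_CUBIC))"
```

```text
pos [493.2 -62.8 150.6] yaw -47.0 tiltfix [0.003 0.006 0.   ] F [-0.8  0.2 -0.2] T [0.07 0.01 0.02] w 50.805173814139415 t 5.9667
d [ -1.9   3.4 -88.6]
```

View pics/m2.png

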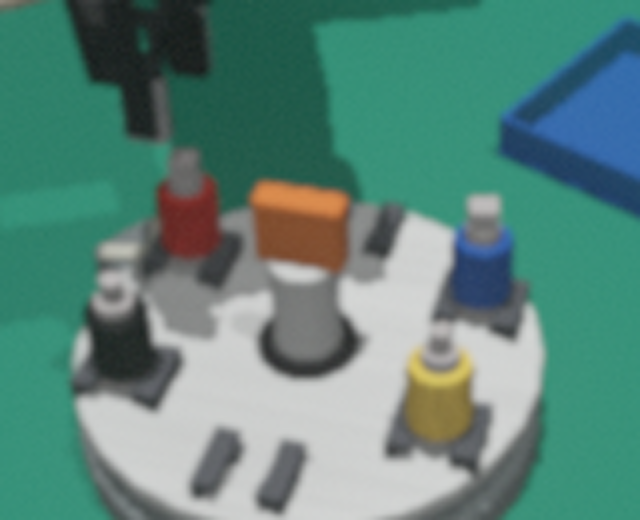

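The fingers hang at (150,70) over the red nozzle at (188,200), which is still seated. I descend.

Emit:
play_rows:
  plan:
    - [-2,3.5,-10,0.003,0.006,0,0.2]
    - [0,0,-20,0,0,0,0.2]
    - [0,0,-20,0,0,0,0.2]
    - [0,0,-20,0,0,0,0.2]
    - [0,0,0,0,0,0,0.2]

```text
time_s: 6.43
eef_pos: [493.9, -60.3, 84.4]
ee_rot: [0.004, 0.93, 0.367, 0.004]
force: [-0.2, 0.7, -0.3]
grip_width: 0.602
```

```bash
python3 -c "
from h import *
st([491.3,-59.4,62])"
```

```text
pos [493.9 -60.3  84.4] yaw -47.0 tiltfix [0.004 0.011 0.   ] F [-0.2  0.7 -0.3] T [ 0.02  0.04 -0.03] w 51.179760244173956 t 6.4333
d [ -2.6   0.9 -22.4]
```

Emit:
play_rows:
  plan:
    - [-2.5,1,-10,0.004,0.01,0,0.2]
    - [0,0,-8,0,0,0,0.2]
    - [0,0,0,0,0,0,0.2]
    - [0,0,0,0,0,0,-1]
    - [0,0,0,0,0,0,-1]
  grip_force: 30

```text
time_s: 6.85
eef_pos: [492.8, -59.7, 68.4]
ee_rot: [0.001, 0.93, 0.367, 0.002]
force: [0.4, 0.7, -1.4]
grip_width: 0.345
```

Emit:
play_rows:
  plan:
    - [0,0,0,0,0,0,-1]
    - [0,0,0,0,0,0,-1]
    - [0,0,0,0,0,0,-1]

```text
time_s: 7.1
eef_pos: [493.4, -59.8, 69.5]
ee_rot: [0.002, 0.93, 0.367, 0.002]
force: [-0.5, 0.3, -1.9]
grip_width: 0.338
```

```bash
python3 -c "
from h import *
st([491.3,-59.4,62])"
```

```text
pos [493.4 -59.8  69.5] yaw -47.0 tiltfix [0.002 0.006 0.   ] F [-0.5  0.3 -1.9] T [0.02 0.01 0.01] w 28.76737411528007 t 7.1
d [-2.1  0.4 -7.5]
```

Emit:
play_rows:
  plan:
    - [0,0,0,0,0,0,0]
    - [0,0,0,0,0,0,0]
    - [0,0,-9,0,0,0,0]
    - [0,0,-2,0,0,0,-1]
    - [0,0,0,0,0,0,-1]
  grip_force: 40

```text
time_s: 7.52
eef_pos: [494.0, -60.3, 58.9]
ee_rot: [0.003, 0.93, 0.367, 0.003]
force: [-2.7, -0.4, 15.2]
grip_width: 0.344
```

Emit:
play_rows:
  plan:
    - [0,0,0,0,0,0,-1]
    - [0,0,0,0,0,0,-1]
    - [0,0,0,0,0,0,-1]

```text
time_s: 7.77
eef_pos: [493.9, -60.4, 59.1]
ee_rot: [0.003, 0.93, 0.367, 0.003]
force: [-1.3, 0.7, 3.6]
grip_width: 0.341
```

Emit:
play_rows:
  plan:
    - [0,0,0,0,0,0.1,-1]
    - [0,0,0,0,0,0.1,-1]
    - [0,0,0,0,0,0.1,-1]
    - [0,0,0,0,0,0.1,-1]
    - [0,0,0,0,0,0.1,-1]

```text
time_s: 8.18
eef_pos: [495.9, -62.0, 60.9]
ee_rot: [0.005, 0.805, 0.593, 0.005]
force: [-2.5, -1.2, 3.1]
grip_width: 0.342
```

```bash
python3 -c "
from h import *
st([491.3,-59.4,62])"
```

```text
pos [495.9 -62.   60.9] yaw -17.3 tiltfix [0.001 0.014 0.   ] F [-2.5 -1.2  3.1] T [-0.11  0.46 -0.07] w 29.035671155593512 t 8.1833
d [-4.6  2.6  1.1]
```

Emit:
play_rows:
  plan:
    - [-1,0.5,0,0,0.005,0.11,-1]
    - [0,0,0,0,0,0.11,-1]
    - [0,0,0,0,0,0.11,-1]
    - [0,0,0,0,0,0.11,-1]
    - [0,0,0,0,0,0.11,-1]

```text
time_s: 8.6
eef_pos: [495.4, -62.6, 61.0]
ee_rot: [0.003, 0.603, 0.798, 0.004]
force: [-1.1, -3.2, 3.9]
grip_width: 0.343
```

```bash
python3 -c "
from h import *
st([491.3,-59.4,62])"
```

```text
pos [495.4 -62.6  61. ] yaw 15.8 tiltfix [-0.002  0.01   0.   ] F [-1.1 -3.2  3.9] T [-0.36  0.2  -0.  ] w 29.140767456098747 t 8.6
d [-4.1  3.2  1. ]
```

Emit:
play_rows:
  plan:
    - [0,0,0,0,0,0.09,-1]
    - [0,0,0,0,0,0.08,-1]
    - [0,0,0,0,0,0.05,-1]
    - [0,0,0,0,0,0,-1]

```text
time_s: 8.93
eef_pos: [495.8, -63.9, 61.1]
ee_rot: [0.004, 0.505, 0.863, 0.004]
force: [-1.7, 0.5, 3.4]
grip_width: 0.343
```

```bash
python3 -c "
from h import *
st([491.3,-59.4,62])
b=cap('scene')['img'];cv2.imwrite('pics/m3.png',cv2.resize(b[130:260,160:320],(640,520),interpolation=cv2.INTER_CUBIC))"
```

```text
pos [495.8 -63.9  61.1] yaw 29.4 tiltfix [-0.002  0.01   0.   ] F [-1.7  0.5  3.4] T [0.08 0.24 0.02] w 29.197087360760072 t 8.9333
d [-4.5  4.5  0.9]
```

View pics/m3.png

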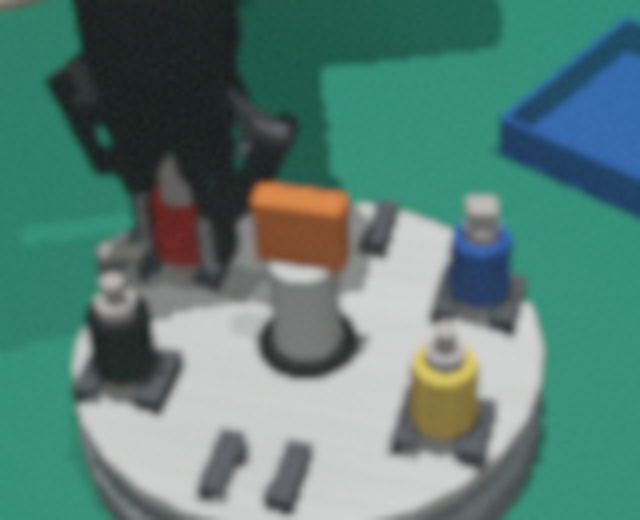

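Red is held by the collar and the disc has turned only 2–3° along with it. I turn a little further to the stop, then lift gently.

Emit:
play_rows:
  plan:
    - [0,0,0,0,0,0.06,-1]
    - [0,0,0,0,0,0.06,-1]
    - [0,0,0,0,0,0,-1]
    - [0,0,3,0,0,0,-1]
    - [0,0,3,0,0,0,-1]

```text
time_s: 9.4
eef_pos: [495.0, -64.2, 66.3]
ee_rot: [0.002, 0.456, 0.89, 0.003]
force: [0.6, 0.4, -1.1]
grip_width: 0.338
```

```bash
python3 -c "
from h import *
st([491.3,-59.4,62])"
```

```text
pos [495.  -64.2  66.3] yaw 35.7 tiltfix [-0.003  0.007  0.   ] F [ 0.6  0.4 -1.1] T [ 0.04  0.   -0.01] w 28.771024067902268 t 9.4
d [-3.7  4.8 -4.3]
```

Emit:
play_rows:
  plan:
    - [0,0,6,0,0,0,-1]
    - [0,0,8,0,0,0,-1]
    - [0,0,10,0,0,0,-1]
    - [0,0,25,0,0,0,-1]
    - [0,0,30,0,0,0,-1]

```text
time_s: 9.82
eef_pos: [492.2, -62.5, 145.2]
ee_rot: [-0.003, 0.459, 0.889, 0.003]
force: [-0.1, 0.9, -0.9]
grip_width: 0.342
```

Emit:
play_rows:
  plan:
    - [0,0,30,0,0,0,-1]
    - [0,0,30,0,0,0,-1]
    - [0,0,0,0,0,0,-1]

```text
time_s: 10.07
eef_pos: [493.2, -62.4, 214.8]
ee_rot: [0.001, 0.46, 0.888, 0.004]
force: [0.6, -0.5, -0.3]
grip_width: 0.342
```

```bash
python3 -c "
from h import *
st([498,264,0])
b=cap('scene')['img'];cv2.imwrite('pics/m4.png',cv2.resize(b[90:250,160:370],(788,600),interpolation=cv2.INTER_CUBIC))"
```

```text
pos [493.2 -62.4 214.8] yaw 35.3 tiltfix [-0.005  0.006  0.   ] F [ 0.6 -0.5 -0.3] T [-0.08  0.    0.03] w 29.09081814339434 t 10.0667
d [   4.8  326.4 -214.8]
```

View pics/m4.png

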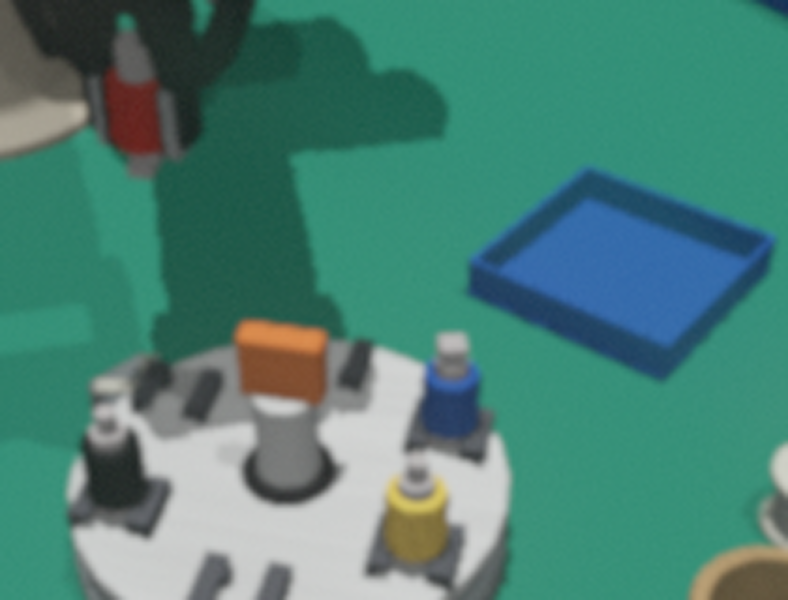

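The nozzle is out and held at (135,110). I carry it to the tray.

Emit:
play_rows:
  plan:
    - [1,30,0,0,0,0,-1]
    - [1,38,0,0,0,0,-1]
    - [1,38,0,0,0,0,-1]
    - [1,38,0,0,0,0,-1]
    - [1,38,0,0,0,0,-1]

```text
time_s: 10.53
eef_pos: [495.2, 120.9, 209.4]
ee_rot: [-0.002, 0.466, 0.885, 0.002]
force: [0.9, -0.0, -0.6]
grip_width: 0.341
```

Emit:
play_rows:
  plan:
    - [1,38,0,0,0,0,-1]
    - [1,38,0,0,0,0,-1]
    - [0,38,-10,0,0,0,-1]
    - [0,20,-20,0,0,0,-1]
    - [0,0,0,0,0,0,-1]

```text
time_s: 10.95
eef_pos: [492.3, 267.8, 173.6]
ee_rot: [-0.005, 0.465, 0.885, 0.001]
force: [-0.2, -0.3, -3.2]
grip_width: 0.338
```

```bash
python3 -c "
from h import *
st([498,264,16])"
```

```text
pos [492.3 267.8 173.6] yaw 34.6 tiltfix [-0.006 -0.008 -0.   ] F [-0.2 -0.3 -3.2] T [ 0.01 -0.02  0.  ] w 28.749318095776857 t 10.95
d [   5.7   -3.8 -157.6]
```

Emit:
play_rows:
  plan:
    - [4,-3,-20,-0.006,-0.008,0,-1]
    - [0,0,-30,0,0,0,-1]
    - [0,0,-30,0,0,0,-1]
    - [0,0,-25,0,0,0,-1]
    - [0,0,0,0,0,0,-1]

```text
time_s: 11.37
eef_pos: [493.8, 264.6, 62.6]
ee_rot: [-0.001, 0.465, 0.886, -0.001]
force: [-0.7, 0.1, -3.5]
grip_width: 0.34
```

```bash
python3 -c "
from h import *
st([498,264,16])"
```

```text
pos [493.8 264.6  62.6] yaw 34.6 tiltfix [ 0.001 -0.003  0.   ] F [-0.7  0.1 -3.5] T [-0.03  0.04 -0.05] w 28.863799079493297 t 11.3667
d [  4.2  -0.6 -46.6]
```

Emit:
play_rows:
  plan:
    - [2,0,-16,0,0,0,-1]
    - [0,0,-14,0,0,0,-1]
    - [0,0,-8,0,0,0,-1]
    - [0,0,0,0,0,0,-1]
    - [0,0,0,0,0,0,-1]

```text
time_s: 11.78
eef_pos: [496.8, 262.8, 26.4]
ee_rot: [-0.001, 0.466, 0.885, -0.001]
force: [0.5, -0.8, -1.0]
grip_width: 0.338
```

```bash
python3 -c "
from h import *
st([498,264,15])"
```

```text
pos [496.8 262.8  26.4] yaw 34.4 tiltfix [ 0.001 -0.003  0.   ] F [ 0.5 -0.8 -1. ] T [ 0.05 -0.01  0.03] w 28.739480356899374 t 11.7833
d [  1.2   1.2 -11.4]
```

Emit:
play_rows:
  plan:
    - [0,0,-5,0,0,0,-1]
    - [0,0,-4,0,0,0,-1]
    - [0,0,0,0,0,0,-1]

```text
time_s: 12.03
eef_pos: [498.3, 262.9, 19.6]
ee_rot: [0.0, 0.466, 0.885, 0.0]
force: [0.1, 0.0, -1.4]
grip_width: 0.345
```

Emit:
play_rows:
  plan:
    - [0,0,-2,0,0,0,-1]
    - [0,0,0,0,0,0,-1]

```text
time_s: 12.2
eef_pos: [498.6, 263.1, 18.1]
ee_rot: [0.001, 0.466, 0.885, 0.0]
force: [0.2, -1.0, -1.5]
grip_width: 0.34
```

Emit:
play_rows:
  plan:
    - [0,0,-2.5,0,0,0,-1]
    - [0,0,0,0,0,0,-1]

```text
time_s: 12.37
eef_pos: [498.8, 263.2, 15.7]
ee_rot: [0.001, 0.466, 0.885, 0.001]
force: [-0.2, -0.1, -1.2]
grip_width: 0.344
```

Emit:
play_rows:
  plan:
    - [0,0,-2,0,0,0,-1]
    - [0,0,0,0,0,0,-1]

```text
time_s: 12.53
eef_pos: [498.8, 263.2, 13.6]
ee_rot: [0.001, 0.466, 0.885, 0.001]
force: [-0.8, -0.7, -1.3]
grip_width: 0.339
```

Emit:
play_rows:
  plan:
    - [0,0,-2,0,0,0,-1]
    - [0,0,0,0,0,0,-1]

```text
time_s: 12.7
eef_pos: [499.5, 263.1, 13.2]
ee_rot: [0.002, 0.466, 0.885, 0.001]
force: [0.3, 0.7, -1.1]
grip_width: 0.343
```

Emit:
play_rows:
  plan:
    - [0,0,-1.5,0,0,0,-1]
    - [0,0,0,0,0,0,-1]

```text
time_s: 12.87
eef_pos: [500.0, 263.1, 13.1]
ee_rot: [0.002, 0.466, 0.885, 0.001]
force: [0.6, 0.4, -1.0]
grip_width: 0.337
```

Emit:
play_rows:
  plan:
    - [0,0,-3,0,0,0,-1]
    - [0,0,0,0,0,0,-1]

```text
time_s: 13.03
eef_pos: [500.8, 263.2, 13.5]
ee_rot: [0.003, 0.466, 0.885, 0.002]
force: [0.9, -0.1, -2.1]
grip_width: 0.344
```

It no longer goes down at z≈13, about where the floor should stop it. I release slowly.

Emit:
play_rows:
  plan:
    - [0,0,0,0,0,0,-0.25]
    - [0,0,0,0,0,0,-0.15]
    - [0,0,0,0,0,0,0.0]
    - [0,0,0,0,0,0,0.2]
    - [0,0,0,0,0,0,0.2]

```text
time_s: 13.45
eef_pos: [501.0, 263.3, 12.8]
ee_rot: [0.004, 0.466, 0.885, 0.002]
force: [0.2, 0.3, -0.8]
grip_width: 0.601
```

Emit:
play_rows:
  plan:
    - [0,0,10,0,0,0,0.2]
    - [0,0,20,0,0,0,0.2]
    - [0,0,30,0,0,0,0.2]
    - [0,0,40,0,0,0,0.2]
    - [0,0,40,0,0,0,0.2]

```text
time_s: 13.87
eef_pos: [495.5, 261.6, 151.0]
ee_rot: [-0.003, 0.466, 0.885, -0.004]
force: [0.8, 0.3, 1.3]
grip_width: 0.599
```

Emit:
play_rows:
  plan:
    - [0,-40,10,0,0,0,0.2]
    - [0,-40,0,0,0,0,0.2]
    - [0,-40,0,0,0,0,0.2]
    - [0,-40,0,0,0,0,0.2]
    - [0,0,0,0,0,0,0.2]

```text
time_s: 14.28
eef_pos: [497.9, 98.5, 175.5]
ee_rot: [0.006, 0.463, 0.886, 0.002]
force: [0.1, 0.4, -0.1]
grip_width: 0.603
```

```bash
python3 -c "
from h import *
st()
a=cap('top')['img'];b=cap('scene')['img'];f=lambda i:cv2.resize(i,(400,400),interpolation=cv2.INTER_CUBIC)
cv2.imwrite('pics/m5.png',np.hstack([f(a[160:265,80:185]),f(b[110:210,275:375])]))"
```

```text
pos [497.9  98.5 175.5] yaw 34.9 tiltfix [0.002 0.013 0.   ] F [ 0.1  0.4 -0.1] T [-0.03 -0.   -0.02] w 51.27383955240858 t 14.2833
```

View pics/m5.png

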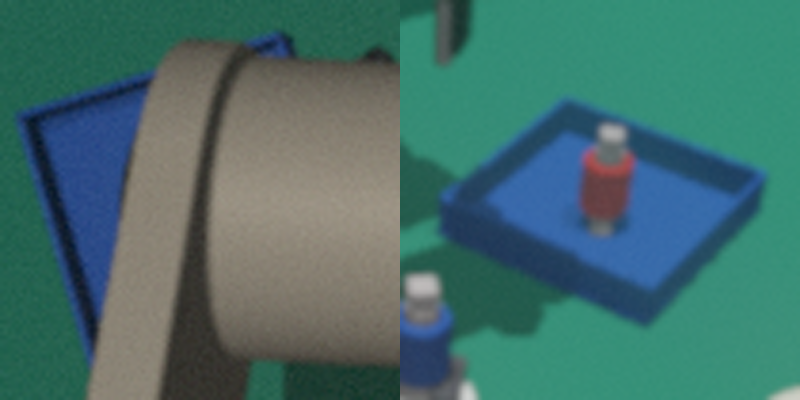

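The red nozzle stands upright in the middle of the tray (right half, (605,185)), and the gripper is clear. I let it settle for a moment and hand in.

Emit:
play_rows:
  plan:
    - [0,0,10,0,0,0,0.2]
    - [0,0,0,0,0,0,0.2]
    - [0,0,0,0,0,0,0.2]

```text
time_s: 14.63
eef_pos: [497.5, 105.3, 186.9]
ee_rot: [0.005, 0.461, 0.888, 0.003]
force: [0.5, -0.2, -0.2]
grip_width: 0.594
```

```bash
python3 -c "
from h import *
st();print(ctrl.finish_job())"
```

```text
pos [497.5 105.3 186.9] yaw 35.1 tiltfix [-0.     0.012  0.   ] F [ 0.5 -0.2 -0.2] T [0.02 0.01 0.  ] w 50.50375772461496 t 14.6333
the job is handed in; nothing more can be done
None
```

The job is handed in at 14.6 s, with the red nozzle standing upright in the middle of the blue tray; no verdict was reported.

- **Carousel:** I turned it by the handle about 60° clockwise. The red nozzle then measured (491, -59) mm, within about 1 mm of my estimate of the pick-up place.
- **Unscrewing and lifting:** I turned the nozzle about 82° counter-clockwise by its collar. The disc turned 2–3° with it by the 76° mark. It then lifted out without resistance.
- **Placing:** I lowered it to the tray floor and let go. The last picture shows it upright in the tray, the gripper is well clear, and the final force readings are near zero.

- **Touchdown check:** The force reading never rose clearly at touchdown. I judged contact from the tool no longer going down at about 13 mm; I had expected about 15 mm.
- **Top camera:** The arm blocked the top camera's view of the nozzle in the last check, so that check rests on the scene camera alone.

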